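Roll a tin to the hand-over line at a food-aid desk

TASK

Hand the green tin over without picking it up: with your fingertips on the top of the lying tin, roll it across the black mat until it lies along the yellow line, resting on it and centred over it, then let go so that it stays there. Push it only on its upper part, never lift it, and leave the red tin, the jar and the stamp where they stand.

Things in the scene. Friction and masses are not known exactly. Their poses are not given: they have to be found in the camera images.
- tin: Lying food tin, green label, white band, orange patch on top at first: cylinder, diameter 75 mm, length 110 mm, 0.3 to 0.6 kg. Origin at its very middle, 41.5 mm above the desk (its top at 79 mm); x is its long axis, y and z turn as it rolls (z up at first). Starts between the lines, nearly parallel to them, 85 to 135 mm from the yellow one. Fingertips rolling its top travel twice as far as its middle.
- yellow_line: The target: yellow line painted flat on the mat, 220 mm long, 30 mm wide, under 1 mm thick. Origin at its centre, 4 mm above the desk; x runs along the line, y across it, z up. It may be at either end of the mat.
- blue_line: Blue line of the same size at the other end of the mat, parallel to the yellow one, 220 mm from it (not the target). Same axes.
- mat: Black rubber mat fixed on the desk, 230 mm (x) by 360 mm (y), 4 mm thick; origin at the centre of its underside; the lines lie parallel to its x, 110 mm either side of its centre in y. Its soft rubber slows the rolling tin: let go at 0.1 m/s, it stops within about 2 cm.
- standing_tin_mid (a point): Red-labelled tin standing on the desk beyond the mat, 65 mm diameter, 90 mm tall; point at half height on its axis. Leave alone.
- jar_mid (a point): Jar with a white lid standing on the desk beyond the mat, 62 mm diameter, 100 mm tall; point at half height on its axis. Leave alone.
- stamp_mid (a point): Dark wooden hand stamp standing on the desk on the robot's side of the mat, 38 mm diameter, 68 mm tall; point at half height on its axis. Leave alone.
Mind the look-alikes: they are no part of the job. Leave any blue, pink or purple look-alike of the tin alone.

How it is judged:
On the way:
1. the tin is rolling over: its orange patch, on top at first, has turned down past the side (angle between tin's own z axis and vertical above 1.45 rad), for 0.1 s.
At the end, for the whole second after the job is handed in: The tin lies at rest on the mat on the yellow line: its middle within 15 mm of the line's centre line (so that it bears on the line) and within 55 mm of its middle lengthwise, its axis within 15 degrees of the line. The red tin, the jar and the stamp are within 15 mm of where they stood (y of tin in the frame of yellow_line between -0.015 and 0.015 m and x of tin in the frame of yellow_line between -0.055 and 0.055 m and angle between the x axis of tin and the x axis of yellow_line, either way round below 0.26 rad and height (world z) of tin below 0.046 m and linear speed of tin below 0.01 m/s and angular speed of tin below 0.25 rad/s and distance of each of standing_tin_mid, jar_mid, stamp_mid from where it was at the start of the episode below 0.015 m); the robot touches nothing.
It fails at once if the tin is lifted or tipped up (height (world z) of tin above 0.054 m or angle between tin's own x axis and vertical below 1.27 rad or angle between tin's own x axis and vertical above 1.87 rad).
It fails at once if the fingers push or clasp the tin low down (fingertips below about its mid-height) instead of on its upper part (contact force between the fingers and tin above 0.5 N and height (world z) of the grasp point below 0.058 m).
It fails at once if the red tin, the jar or the stamp is moved more than 15 mm or knocked over (distance of any of standing_tin_mid, jar_mid, stamp_mid from where it was at the start of the episode above 0.015 m).
It also fails if it takes over 54 s, if anything falls off the work surface, if the arm or the gripper's body presses on something with over 40 N, if the wrist force passes 120 N, or if a joint passes its speed limit or range.

ROBOT

A 6-joint arm with a two-finger parallel gripper is mounted at the origin on the work surface. World frame = base frame: x ahead of the robot, y to its left, z up, the work surface at z = 0. Lengths are in m, angles in rad, forces in N, time in s.
With the tool pointing down it reaches from about 0.225 to 0.875 m from the base axis. Payload 3.4 kg.
Tool frame: the origin (TCP) lies at the very end of the fingers, on their centre line; the grasp point (between the pads) lies 19 mm behind it; z points along the fingers, x is the direction in which the jaws open and shut, and the axes are right-handed (so a half turn about z gives the same grasp; the last joint's range is limited). The gripper opens to 85 mm and grips with 20 to 120 N. Pads are 22 mm wide; open, the fingers measure 114 mm over their backs; the gripper's body (76 mm by 85 mm) begins 54 mm behind the grasp point. The pads swing forward as they close: fully open they stand 13 mm farther back than shut.
Start: joints at [-1.253, 0.276, 1.505, -0, 1.361, -0.121], TCP at [0.244, -0.521, 0.231] pointing down, gripper open.
Joint ranges: [-2.89, 2.89], [-0.75, 2.08], [0.22, 2.7], [-1.18, 4.32], [0.11, 2.71], [-2.7, 2.7]. Speed limits (rad/s): [2.57, 2.57, 3.14, 3.14, 3.14, 3.14].

INTERFACE

Orientations are given as a unit quaternion [w, x, y, z].
In Python, from rig import manip gives the robot as it stands.
- The arm moves only by the tool carry_out, never from a script. Its argument "series" is a list of rows, each a list of 2 entries, a list of its own where there are three numbers: the shift along the tool's x, y, z in mm, then the turn about the tool's z in degrees. A call has 1 to 10 rows; each row shifts and turns the pose as measured when the row begins, along the tool's axes as they then stand; what a row does not reach is not made up. A row lasts 1/12 s, in which the tool goes at most 41.7 mm and 7.16 degrees, less where a joint would pass 70% of its speed; a pose out of reach is approached as far as the arm can. A call is refused whole if a number of a shift passes 41.7 or a number of a turn 7.16, either way. A call with a gripper value outside its range is refused whole. "fingers" is the finger opening in mm, from 0 to 85.4, set as the call begins (left out, the last holds). The fingers move at their own pace and stop on an object; "squeeze" is the grip in N (left out, the last holds). Time passes only in rows, so rows that do not move let the fingers close. It gives the time, the measured TCP pose, the force and the opening at its end, in the units of the state.
- manip.get_state(): the state, without advancing time (a new reading comes with each control period).
- manip.get_image(name): name is "scene" or "top"; returns a dict with "frame" (400x640x3 uint8, blue, green, red), "K" (3x3 intrinsics, pixels), "k1" (the pictures are not rectified: a ray, as slopes to the right and down, at radius r is drawn at 1 + k1 r^2 times it, then the intrinsics apply), "rvec" (rotation vector, rad) and "tvec" (3), from world to camera coordinates, as OpenCV has them. Camera axes: x right, y down, z forward; pixel columns grow to the right and rows downward; lengths in m; the calibration is good to about 2 mm. A picture is of the moment at which its call begins. There is no depth.
- manip.sign_off(): hands the job in, once; it reports no verdict.
The state is a dict: "clock": time; "qpos": joint angles; "qd": joint speeds; "effort": joint torques, N m; "position": TCP position; "ee_rot": TCP orientation; "contact_force": force on the tool from outside, world axes, zero at the start; "moment": the same for the moment, N m; "width": finger opening in m.
Only numpy, scipy, OpenCV 4.12 (cv2) and the standard library are available. Lean on these libraries where they do the work, as an engineer would, in place of code of your own. Each camera call takes 0.05 s, during which the arm holds its last target. There are 200 camera calls.

## Working session

There is one attempt and no reset: what is moved stays moved. The work goes in short steps, Python scripts to look and compute and a tool call to move; the robot and the scene stay as the last step left them, time stands still between calls to the robot, and variables do not carry over. Pictures are saved under pics/ and viewed, about 8 in all and at most 12, crops included, and the job is handed in when it is done.

Besides the shell and the picture viewer there is one more tool, called after ">>>" as name(argument=value, ...), one argument or row to a line, values as JSON. carry_out: Moves the arm, as the interface text tells. Its arguments: {"type":"object","properties":{"series":{"type":"array","items":{"type":"array"}},"fingers":{"type":"number"},"squeeze":{"type":"number"}},"required":["series"]}

```bash
mkdir -p pics; cat > h.py <<'E'
import numpy as np, cv2
from rig import manip
def shot(n):
    im=manip.get_image(n); return im
def ray(im,uv):
    K=np.array(im["K"]);R=cv2.Rodrigues(np.array(im["rvec"],float))[0];t=np.array(im["tvec"],float).ravel()
    d=cv2.undistortPoints(np.array(uv,float).reshape(-1,1,2),K,np.array([im["k1"],0,0,0,0.]))[:,0]
    return -R.T@t,(R.T@np.c_[d,np.ones(len(d))].T).T
def at(im,uv,z):
    c,d=ray(im,uv); return c+d*((z-c[2])/d[:,2])[:,None]
E
python3 - <<'E'
from h import *
for n in("top","scene"):
    im=shot(n); cv2.imwrite(f"pics/{n}0.png",im["frame"]); print(n,ray(im,[[320,200]]))
s=manip.get_state();print(s)
E
```

```text
top (array([ 0.47381613, -0.00925054,  0.81837947]), array([[ 0.11688851, -0.01344549, -0.99312833]]))
scene (array([0.93487906, 0.47584348, 0.65634161]), array([[-0.4753105 , -0.56186368, -0.6771932 ]]))
{'clock': 0.1, 'qpos': array([-1.25301231e+00,  2.76533683e-01,  1.50604787e+00, -5.01978833e-06,
        1.36068130e+00, -1.20990927e-01]), 'qd': array([ 0.00037358, -0.00174227, -0.00305273, -0.00045802,  0.00046296,
        0.00051749]), 'effort': array([ 1.91956649e-03, -4.17699552e+01, -2.46404457e+01, -1.12867292e-04,
        5.80587148e-03, -2.31695282e-05]), 'position': array([ 0.2441234 , -0.52006904,  0.23050863]), 'ee_rot': array([-5.27739751e-04,  8.44047017e-01, -5.36268530e-01, -6.47213353e-04]), 'contact_force': array([-0.05652228, -0.01214852, -0.11872715]), 'moment': array([-0.02257641, -0.00344727, -0.02612733]), 'width': 0.08533696125127571}
```

View pics/top0.png

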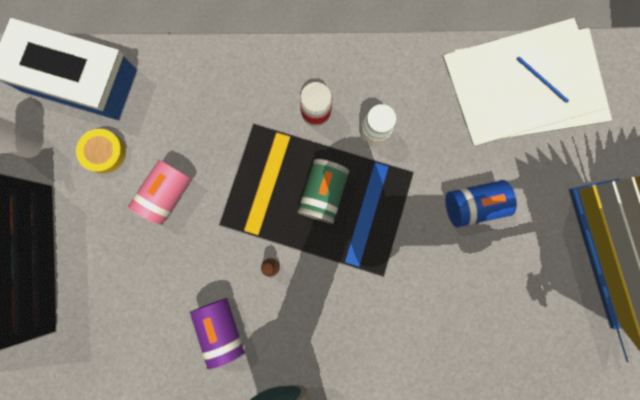

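View pics/scene0.png

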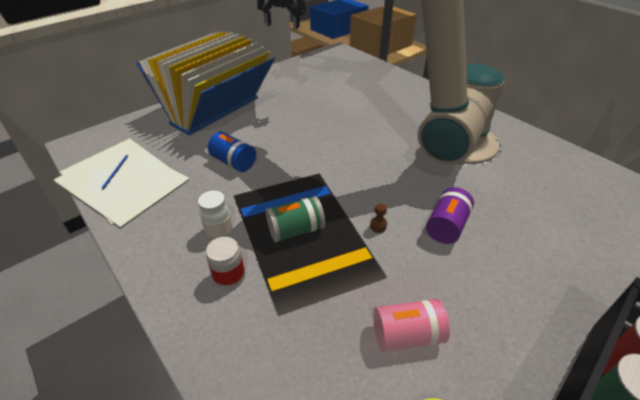

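```bash
cat >> h.py <<'E'
def tinseg(im):
    hsv=cv2.cvtColor(im["frame"],cv2.COLOR_BGR2HSV)
    return hsv
E
python3 - <<'E'
from h import *
im=shot("top")
m=at(im,[[253,125],[412,172],[384,275],[221,225]],.004);print("mat",m.round(4),m.mean(0))
y=at(im,[[281,134],[253,234]],.004);print("yel",y.round(4),y.mean(0))
print("others",at(im,[[316,95]],.09),at(im,[[381,113]],.1),at(im,[[268,267]],.068))
# tin silhouette pts at mid-height
print("tin",at(im,[[311,162],[348,169],[334,221],[300,213],[324,190]],.05).round(4))
print("axis ends",at(im,[[330,164],[317,215]],.06).round(4))
f=cv2.resize(im["frame"][110:290,200:430],None,fx=3.4,fy=3.3,interpolation=cv2.INTER_CUBIC)
cv2.imwrite("pics/crop1.png",f[:600,:800])
E
```

```text
mat [[ 0.7338  0.122   0.004 ]
 [ 0.6274 -0.2163  0.004 ]
 [ 0.4127 -0.1502  0.004 ]
 [ 0.5193  0.1873  0.004 ]] [ 0.5732922  -0.01430824  0.004     ]
yel [[0.7133 0.0618 0.004 ]
 [0.4998 0.1203 0.004 ]] [0.60655237 0.09105834 0.004     ]
others [[ 0.7649841  -0.01383419  0.09      ]] [[ 0.72400166 -0.13721621  0.1       ]] [[0.43482123 0.08112502 0.068     ]]
tin [[ 0.6414 -0.0025  0.05  ]
 [ 0.6263 -0.0766  0.05  ]
 [ 0.5222 -0.0468  0.05  ]
 [ 0.5387  0.0203  0.05  ]
 [ 0.5843 -0.0279  0.05  ]]
axis ends [[ 0.6348 -0.0402  0.06  ]
 [ 0.5336 -0.0133  0.06  ]]
```

View pics/crop1.png

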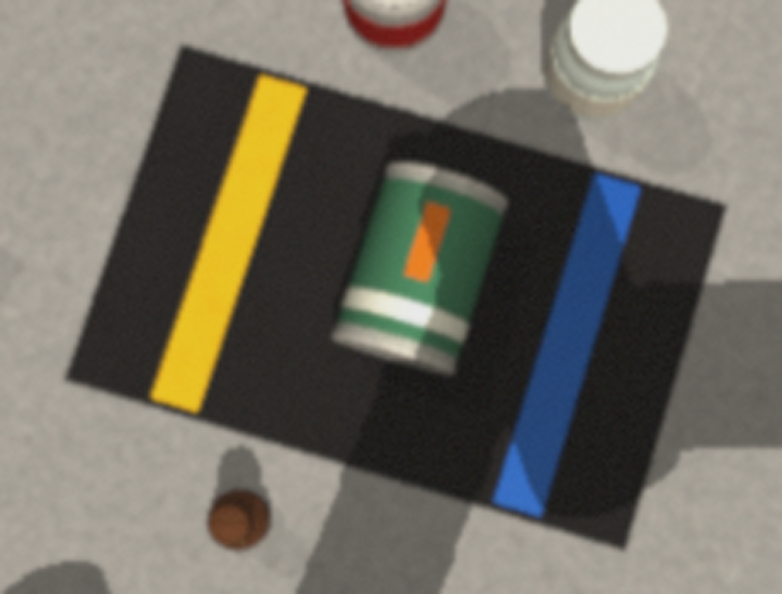

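```bash
cat >> h.py <<'E'
from scipy.optimize import minimize
A=np.deg2rad(-16.6);U=np.array([np.cos(A),np.sin(A)]);V=np.array([-U[1],U[0]]);Y=np.array([.6055,.0911])
def sil(im,p):
    x,y,a=p;u=np.array([np.cos(a),np.sin(a),0]);v=np.array([-u[1],u[0],0]);th=np.linspace(0,2*np.pi,40)
    P=np.vstack([np.array([x,y,.0415])+s*.055*u+.0375*(np.cos(th)[:,None]*v+np.sin(th)[:,None]*[0,0,1]) for s in(-1,1)])
    q=cv2.projectPoints(P,np.array(im["rvec"],float),np.array(im["tvec"],float),np.array(im["K"]),np.array([im["k1"],0,0,0,0.]))[0][:,0]
    m=np.zeros((1600,2560),np.uint8);cv2.fillConvexPoly(m,cv2.convexHull(np.round(q*4+1.5).astype(np.int32)),1)
    return m
def fit(im,p0=(.583,-.027,A),n=0):
    """IoU fit of the tin's outline on the mat; returns x,y,angle and IoU"""
    h=cv2.cvtColor(im["frame"],cv2.COLOR_BGR2HSV)
    green=cv2.inRange(h,(65,60,35),(92,255,255)); light=cv2.inRange(h,(0,0,75),(180,110,255)); orange=cv2.inRange(h,(3,120,70),(16,255,255))
    near=cv2.resize(sil(im,p0),(640,400),interpolation=cv2.INTER_AREA);near=cv2.dilate(near,np.ones((13,13)))
    m=((green|light|orange)>0)&(near>0)
    if n: cv2.imwrite(n,np.where(m,255,0).astype(np.uint8))
    M=cv2.resize(cv2.morphologyEx(m.astype(np.uint8),cv2.MORPH_CLOSE,np.ones((5,5))),(2560,1600),interpolation=cv2.INTER_LINEAR)
    def c(p):
        s=sil(im,p);return -(s&M).sum()/(s|M).sum()
    r=minimize(c,p0,method="Nelder-Mead",options=dict(initial_simplex=np.array(p0)+np.array([[0,0,0],[.012,0,0],[0,.012,0],[0,0,.15]]),xatol=2e-4,fatol=1e-4))
    d=r.x[:2]-Y
    print("tin",r.x.round(4),"iou",round(-r.fun,3),"along %.1f across %.1f mm  ang %.1f deg"%(d@U*1e3,d@V*1e3,np.rad2deg(r.x[2]-A)))
    return r.x
def rel(p=None):
    """TCP, fitted frame: along/across line and tool axes"""
    from scipy.spatial.transform import Rotation as R
    s=manip.get_state();q=s["ee_rot"];M=R.from_quat([q[1],q[2],q[3],q[0]]).as_matrix();d=s["position"][:2]-Y
    print("tcp along %.1f across %.1f z %.1f"%(d@U*1e3,d@V*1e3,s["position"][2]*1e3),"x-axis vs V deg %.1f"%np.rad2deg(np.arctan2(M[:2,0]@U,M[:2,0]@V)),M[:,0].round(2),M[:,1].round(2),"tilt",M[2].round(3),"F",s["contact_force"].round(1))
    if p is not None:
        w=np.array([*p,])-s["position"];print("to go tool mm",(M.T@w*1e3).round(1))
E
python3 - <<'E'
from h import *
for n in("top","scene"): fit(shot(n))
im=shot("top");p=fit(im,n="pics/m.png");print("patch",at(im,[[325.6,183]],.079))
rel([p[0],p[1],.12])
E
```

```text
tin [ 0.6297  0.0997 -1.9564] iou -0.0 along 20.7 across 15.1 mm  ang -95.5 deg
tin [ 0.727   0.0703 -0.6897] iou -0.0 along 122.4 across 14.8 mm  ang -22.9 deg
tin [ 0.6297  0.0997 -1.9564] iou -0.0 along 20.7 across 15.1 mm  ang -95.5 deg
patch [[ 0.5936528  -0.03043571  0.079     ]]
tcp along -171.5 across -689.2 z 231.0 x-axis vs V deg 138.3 [ 0.42 -0.91 -0.  ] [-0.91 -0.42 -0.  ] tilt [-0.001 -0.    -1.   ] F [ 0.7 -0.9 -0.8]
to go tool mm [-397.5 -612.4  111.3]h.py:31: RuntimeWarning: overflow encountered in scalar negative
  s=sil(im,p);return -(s&M).sum()/(s|M).sum()
```

```bash
sed -i 's/-(s&M).sum()\/(s|M).sum()/-float((s\&M).sum())\/float((s|M).sum())/' h.py
python3 - <<'E'
from h import *
im=shot("top");p=fit(im,n="pics/m.png")
fit(shot("scene"),p)
rel([p[0],p[1],.12])
E
```

```text
tin [ 0.5834 -0.0263 -0.3064] iou 0.966 along 12.4 across -118.8 mm  ang -1.0 deg
tin [ 0.5819 -0.0248 -0.3026] iou 0.949 along 10.5 across -117.8 mm  ang -0.7 deg
tcp along -171.5 across -689.3 z 231.2 x-axis vs V deg 138.3 [ 0.42 -0.91 -0.  ] [-0.91 -0.42  0.  ] tilt [-0.  0. -1.] F [ 0.4  0.8 -1.1]
to go tool mm [-303.3 -517.   111.2]
```

>>> carry_out(
  series=[
    [[-17,-29.5,0],0],
    [[-17,-29.5,0],0],
    [[-17,-29.5,0],0],
    [[-17,-29.5,0],0],
    [[-17,-29.5,0],0],
    [[-17,-29.5,0],0],
    [[-17,-29.5,0],0],
    [[-17,-29.5,0],0],
    [[-17,-29.5,0],0],
    [[-17,-29.5,0],0],
  ],
  fingers=0,
  squeeze=40,
)

```text
clock: 1.23
position: [0.444, -0.2382, 0.2297]
ee_rot: [0.002, 0.84, -0.542, 0.002]
contact_force: [0.1, -1.2, 0.3]
width: 0.0001
```

>>> carry_out(
  series=[
    [[-17,-29.5,0],0],
    [[-17,-29.5,0],0],
    [[-17,-29.5,0],0],
    [[-17,-29.5,0],0],
    [[-17,-29.5,0],0],
    [[0,0,10],6.9],
    [[0,0,15],6.9],
    [[0,0,15],6.9],
    [[0,0,15],6.9],
    [[0,0,15],6.9],
  ],
)

```text
clock: 2.07
position: [0.5564, -0.0838, 0.1617]
ee_rot: [0.004, -0.637, 0.771, -0.008]
contact_force: [-0.2, -0.3, 0.7]
width: -0.0001
```

```bash
python3 - <<'E'
from h import *
t=Y+.0115*U-.140*V
rel([*t,.11])
E
```

```text
tcp along 2.9 across -181.7 z 161.7 x-axis vs V deg 174.3 [-0.19 -0.98  0.  ] [-0.98  0.19 -0.02] tilt [ 0.004 -0.018 -1.   ] F [-0.2 -0.3  0.7]
to go tool mm [-40.8 -11.7  51.8]
```

>>> carry_out(
  series=[
    [[0,0,12],5.7],
    [[-15,-3,15],0],
    [[-15,-4,15],0],
    [[-11,-3,15],0],
    [[0,0,8],0],
    [[0,0,0],0],
  ],
)

```text
clock: 2.57
position: [0.5779, -0.0468, 0.091]
ee_rot: [0.003, -0.593, 0.805, -0.006]
contact_force: [-0.4, 0.2, -0.4]
width: -0.0001
```

```bash
python3 - <<'E'
from h import *
t=Y+.0115*U-.140*V
rel([*t,.081])
E
```

```text
tcp along 13.0 across -140.0 z 91.0 x-axis vs V deg -179.4 [-0.3  -0.96  0.  ] [-0.96  0.3  -0.01] tilt [ 0.003 -0.013 -1.   ] F [-0.4  0.2 -0.4]
to go tool mm [-0.   1.6 10. ]
```

>>> carry_out(
  series=[
    [[0,1.5,6],0],
    [[0,0,4],0],
    [[0,0,2],0],
    [[0,0,1],0],
  ],
)

```text
clock: 2.9
position: [0.5766, -0.0482, 0.0787]
ee_rot: [0.003, -0.593, 0.805, -0.007]
contact_force: [0.7, 0.4, 0.9]
width: -0.0001
```

>>> carry_out(
  series=[
    [[0,0,1.5],0],
    [[0,0,1],0],
  ],
)

```text
clock: 3.07
position: [0.5769, -0.0491, 0.077]
ee_rot: [0.004, -0.593, 0.805, -0.008]
contact_force: [-0.5, 0.2, -0.6]
width: 0.0
```

>>> carry_out(
  series=[
    [[-4,0,0.5],0],
    [[-4,0,0.5],0],
    [[-4,0,0.5],0],
  ],
)

```text
clock: 3.32
position: [0.5808, -0.0384, 0.0771]
ee_rot: [0.004, -0.592, 0.806, -0.009]
contact_force: [-4.4, -1.0, 9.6]
width: -0.0001
```

>>> carry_out(
  series=[
    [[-6,0,0.5],0],
    [[-6,0,0.5],0],
    [[-6,0,0.5],0],
    [[-6,0,0.5],0],
    [[-6,0,0.5],0],
  ],
)

```text
clock: 3.73
position: [0.5908, -0.0073, 0.079]
ee_rot: [0.005, -0.592, 0.806, -0.01]
contact_force: [-1.8, -0.1, 5.3]
width: -0.0002
```

```bash
python3 - <<'E'
from h import *
rel()
im=shot("scene");fit(im,(.5888,-.0056,A));cv2.imwrite("pics/s1.png",cv2.resize(im["frame"][120:340,180:460],None,fx=2.5,fy=2.5))
E
```

```text
tcp along 14.0 across -98.5 z 79.0 x-axis vs V deg -179.2 [-0.3  -0.95  0.  ] [-0.95  0.3  -0.02] tilt [ 0.004 -0.022 -1.   ] F [-1.8 -0.1  5.3]
tin [ 0.5882 -0.0065 -0.3001] iou 0.936 along 11.3 across -98.5 mm  ang -0.6 deg
```

View pics/s1.png

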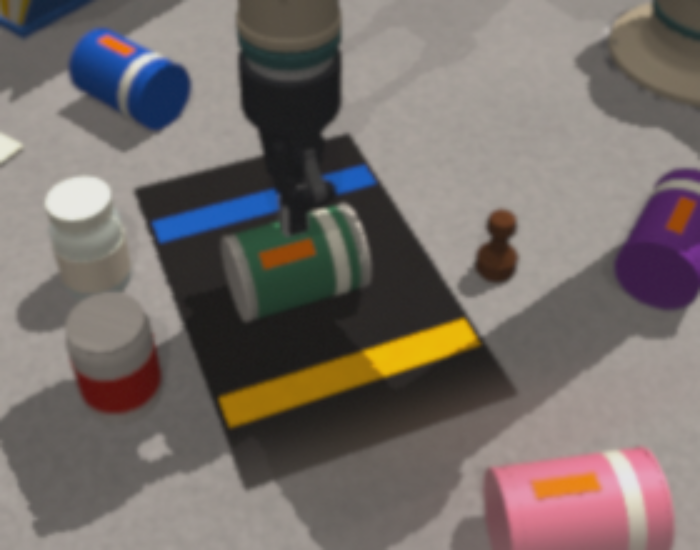

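Rolling works: the patch (about crop 288,253) has turned towards the yellow line, and the fingertip is on the tin's top. The fit gives 98 mm still to go.

>>> carry_out(
  series=[
    [[-6,0,0.6],0],
    [[-6,0,0.6],0],
    [[-6,0,0.6],0],
    [[-6,0,0.6],0],
    [[-6,0,0.6],0],
    [[-3,0,0.5],0],
    [[0,0,0],0],
  ],
)

```text
clock: 4.37
position: [0.6027, 0.0295, 0.0768]
ee_rot: [0.006, -0.593, 0.805, -0.01]
contact_force: [-0.8, 1.0, 3.6]
width: 0.0001
```

```bash
python3 - <<'E'
from h import *
rel()
fit(shot("scene"),(.5933,.0117,A))
E
```

```text
tcp along 14.9 across -59.8 z 76.8 x-axis vs V deg -179.4 [-0.3  -0.96  0.  ] [-0.95  0.3  -0.02] tilt [ 0.002 -0.024 -1.   ] F [-0.8  1.   3.6]
tin [ 0.5948  0.0128 -0.3228] iou 0.858 along 12.1 across -78.1 mm  ang -1.9 deg
```

>>> carry_out(
  series=[
    [[0,0,-8],0],
    [[0,0,-8],0],
    [[20,0,0],0],
    [[20,0,0],0],
    [[4,2,0],0],
    [[0,0,7],0],
    [[0,0,5],0],
    [[0,0,0],0],
  ],
)

```text
clock: 5.08
position: [0.5882, -0.0149, 0.0822]
ee_rot: [0.006, -0.593, 0.805, -0.012]
contact_force: [0.2, 0.5, -0.5]
width: 0.0001
```

```bash
python3 - <<'E'
from h import *
rel()
fit(shot("scene"),(.5948,.0128,A))
E
```

```text
tcp along 13.7 across -106.5 z 82.2 x-axis vs V deg -179.3 [-0.3  -0.95  0.  ] [-0.95  0.3  -0.03] tilt [ 0.003 -0.026 -1.   ] F [ 0.2  0.5 -0.5]
tin [ 0.5945  0.0114 -0.3199] iou 0.965 along 12.2 across -79.5 mm  ang -1.7 deg
```

>>> carry_out(
  series=[
    [[-2,0,3.5],0],
    [[-2,0,2],0],
    [[-4,0,0.6],0],
    [[-6,0,0.6],0],
    [[-6,0,0.6],0],
    [[-6,0,0.6],0],
    [[-6,0,0.6],0],
    [[-6,0,0.6],0],
    [[-6,0,0.6],0],
    [[-6,0,0.6],0],
  ],
)

```text
clock: 5.97
position: [0.6062, 0.0391, 0.079]
ee_rot: [0.008, -0.595, 0.804, -0.014]
contact_force: [-1.1, 0.2, 6.3]
width: 0.0
```

```bash
python3 - <<'E'
from h import *
rel()
fit(shot("scene"),(.6,.03,A))
E
```

```text
tcp along 15.5 across -49.7 z 79.0 x-axis vs V deg -179.6 [-0.29 -0.96  0.  ] [-0.96  0.29 -0.03] tilt [ 0.004 -0.032 -0.999] F [-1.1  0.2  6.3]
tin [ 0.6027  0.0361 -0.3339] iou 0.91 along 13.0 across -53.5 mm  ang -2.5 deg
```

>>> carry_out(
  series=[
    [[-6,0,0.6],0],
    [[-6,0,0.6],0],
    [[-6,0,0.6],0],
    [[-6,0,0.6],0],
    [[-3,0,0.5],0],
    [[0,0,0],0],
    [[0,0,-8],0],
    [[0,0,-8],0],
  ],
)

```text
clock: 6.68
position: [0.6146, 0.0719, 0.0902]
ee_rot: [0.008, -0.596, 0.803, -0.012]
contact_force: [0.9, 0.0, -0.1]
width: 0.0001
```

>>> carry_out(
  series=[
    [[20,0,0],0],
    [[20,0,0],0],
    [[2,4,0],0],
    [[0,0,5],0],
    [[0,0,5],0],
    [[0,0,0],0],
  ],
)

```text
clock: 7.18
position: [0.6, 0.0311, 0.0833]
ee_rot: [0.009, -0.596, 0.803, -0.014]
contact_force: [0.5, 0.6, 0.4]
width: 0.0001
```

```bash
python3 - <<'E'
from h import *
rel()
for n in("scene","top"): fit(shot(n),(.606,.053,A))
E
```

```text
tcp along 11.9 across -59.1 z 83.3 x-axis vs V deg -179.7 [-0.29 -0.96  0.  ] [-0.96  0.29 -0.03] tilt [ 0.001 -0.034 -0.999] F [0.5 0.6 0.4]
tin [ 0.6082  0.0525 -0.3164] iou 0.96 along 13.6 across -36.2 mm  ang -1.5 deg
tin [ 0.6182  0.0521 -0.2016] iou 0.66 along 23.3 across -33.7 mm  ang 5.1 deg
```

>>> carry_out(
  series=[
    [[0,0,4.5],0],
    [[-2,0,2],0],
    [[-4,0,0.6],0],
    [[-6,0,0.6],0],
    [[-6,0,0.6],0],
    [[-6,0,0.6],0],
    [[-6,0,0.6],0],
    [[-6,0,0.6],0],
    [[-5,0,0.6],0],
    [[-3,0,0.5],0],
  ],
)

```text
clock: 8.12
position: [0.6169, 0.0793, 0.0791]
ee_rot: [0.012, -0.597, 0.802, -0.016]
contact_force: [-1.6, 0.4, 4.9]
width: -0.0004
```

```bash
python3 - <<'E'
from h import *
rel()
im=shot("scene");fit(im,(.614,.075,A),n="pics/m.png");cv2.imwrite("pics/s2.png",cv2.resize(im["frame"][120:340,180:460],None,fx=2.5,fy=2.5))
E
```

```text
tcp along 14.3 across -8.0 z 79.1 x-axis vs V deg -179.9 [-0.29 -0.96 -0.  ] [-0.96  0.29 -0.04] tilt [-0.001 -0.04  -0.999] F [-1.6  0.4  4.9]
tin [ 0.6158  0.0747 -0.3382] iou 0.876 along 14.6 across -12.8 mm  ang -2.8 deg
```

View pics/s2.png

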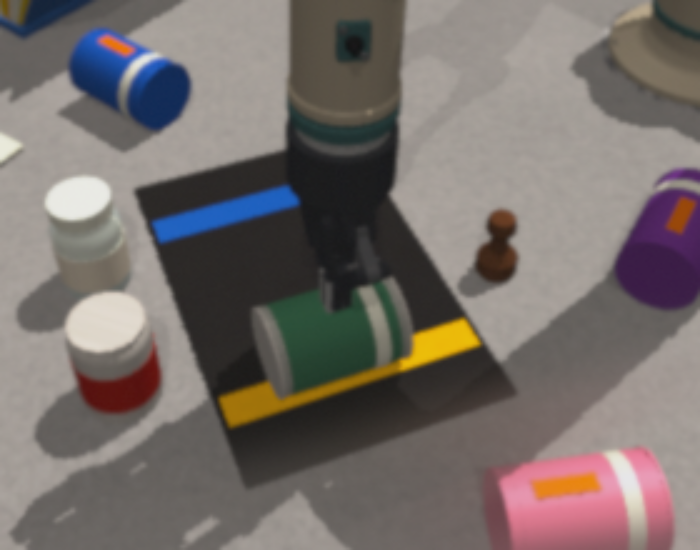

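The tin is just reaching the yellow line and the patch has rolled out of sight underneath, about 12 mm short. I'll finish slowly.

>>> carry_out(
  series=[
    [[-5,0,0.6],0],
    [[-5,0,0.6],0],
    [[-4,0,0.6],0],
    [[-3,0,0.6],0],
    [[-2,0,0.6],0],
    [[-1,0,0.3],0],
    [[0,0,0],0],
    [[0,0,0],0],
  ],
)

```text
clock: 8.83
position: [0.6253, 0.1052, 0.0773]
ee_rot: [0.015, -0.598, 0.801, -0.016]
contact_force: [-0.2, 0.6, 3.9]
width: -0.0001
```

```bash
python3 - <<'E'
from h import *
rel()
fit(shot("scene"),(.6185,.087,A))
E
```

```text
tcp along 14.9 across 19.1 z 77.3 x-axis vs V deg 180.0 [-0.28 -0.96 -0.01] [-0.96  0.28 -0.04] tilt [-0.005 -0.043 -0.999] F [-0.2  0.6  3.9]
tin [ 0.6205  0.0886 -0.3327] iou 0.824 along 15.1 across 1.9 mm  ang -2.5 deg
```

Now lift straight up and clear the view.

>>> carry_out(
  series=[
    [[0,0,-6],0],
    [[0,0,-15],0],
    [[0,0,-30],0],
    [[0,0,-35],0],
    [[25,20,-20],0],
    [[30,20,0],0],
    [[35,20,0],0],
    [[35,20,0],0],
    [[35,20,0],0],
    [[35,20,0],0],
  ],
)

```text
clock: 9.72
position: [0.4503, -0.0509, 0.1783]
ee_rot: [0.013, -0.601, 0.799, -0.018]
contact_force: [1.1, -1.4, 1.1]
width: -0.0001
```

>>> carry_out(
  series=[
    [[35,20,0],0],
    [[35,0,0],0],
    [[35,0,0],0],
    [[35,0,0],0],
    [[0,0,0],0],
    [[0,0,0],0],
  ],
)

```text
clock: 10.22
position: [0.3792, -0.1894, 0.1768]
ee_rot: [0.009, -0.598, 0.801, -0.018]
contact_force: [0.3, 0.8, 0.1]
width: 0.0003
```

```bash
python3 - <<'E'
from h import *
rel()
for n in("scene","top"):
    im=shot(n);fit(im,(.6205,.0886,A));cv2.imwrite(f"pics/{n}9.png",im["frame"])
E
```

```text
tcp along -136.8 across -333.5 z 176.8 x-axis vs V deg 179.9 [-0.28 -0.96  0.01] [-0.96  0.28 -0.04] tilt [ 0.007 -0.039 -0.999] F [0.3 0.8 0.1]
tin [ 0.6187  0.0869 -0.3097] iou 0.973 along 13.9 across -0.2 mm  ang -1.1 deg
tin [ 0.6202  0.0857 -0.322 ] iou 0.968 along 15.7 across -1.0 mm  ang -1.8 deg
```

View pics/top9.png

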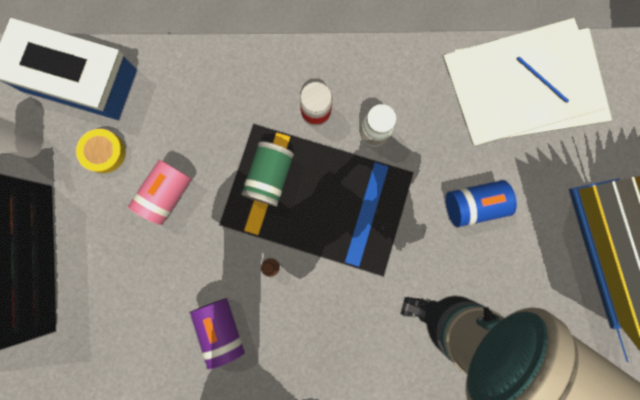

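View pics/scene9.png

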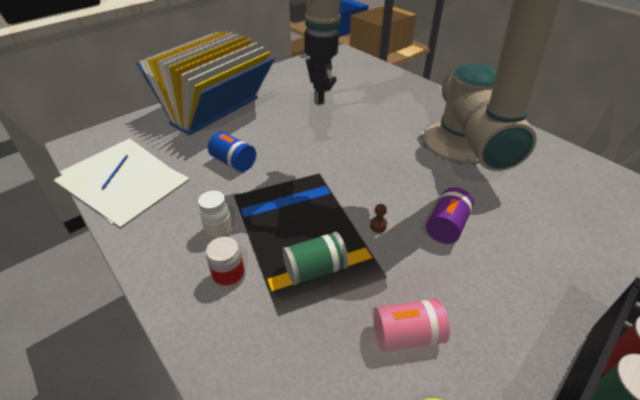

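The top view shows the green tin at (268,173), centred over the yellow line. The red tin (316,102), jar (380,122) and stamp (270,267) are where they were, and the gripper is well clear. I'm handing it in.

```bash
python3 -c "
from rig import manip
print(manip.sign_off())"
```

```text
the job is handed in; nothing more can be done
None
```

I rolled the green tin about 118 mm across the mat onto the yellow line, using three strokes with the closed fingertips on its top. I then lifted the fingers straight up, moved the arm away and handed the job in at about 10 s; the sign-off reports no verdict.

- **Tin position:** The last fits, from both cameras, put its middle 0 to 1 mm from the line's centre line and 14 to 16 mm from its middle lengthwise. Its axis is within 2° of the line.
- **Rolling:** The orange patch had turned out of sight by the last stroke, in line with the roughly 180° the distance implies.
- **Contact height:** Fingertips stayed at about 77 to 79 mm, so the grasp point was well above the 58 mm limit. The highest force I read was about 10 N.
- **Other things:** The red tin, jar and stamp look unmoved in the final pictures. I compared those by eye and did not re-measure them.
- **Fits that disagreed:** One top-camera fit partway through was poor (overlap 0.66, the gripper was near the tin), and I used the side view instead. The early fits failed because of a sign bug in my script, fixed before the arm moved.

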